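# Set the dosing pump to stroke 4

## Task

The next jar test needs the dosing pump with the orange sleeve at stroke 4: turn its orange sleeve until the white pointer clicks in at the mark with four dots, and let go. Leave the setting of the pump with the blue sleeve as it is, and do not knock over the little orange-capped sample bottle.

Things in the scene. Friction and masses are not known exactly. Their poses are not given: they have to be found in the camera images.
- orange_grip (a point): Grip point of the orange sleeve, an upright ribbed cylinder 50 mm across, on a grey dosing pump fixed on the bench. It lies on the sleeve's vertical axis, 130 mm above the bench, 20 mm below the sleeve's top, 30 mm above the pump's flat white deck. The sleeve's foot is 56 mm across, 6 mm high; else the deck is clear. Axes of the pump, not turning with the sleeve: z up, -x to the round dosing head.
- orange_sleeve (a joint): Turn of the orange sleeve, rad: 0 at mark 1, growing clockwise seen from above, 0.436 (25 deg) a mark; mark 4 is 1.309, end stop 2.18 at mark 6. Marks: 1 to 6 black dots on the deck, mark 4 lies 12.5 deg clockwise of the pump's +x. White line on the sleeve: the pointer. It clicks into each mark (0.05 to 0.1 N m) and stays. Starts near mark 1, 2 or 3: at most 76 deg to turn.
- blue_pointer (a point): Point on the side of the blue sleeve at its white pointer line, 24 mm from that sleeve's axis, 130 mm above the bench; it turns with the sleeve. This second pump is like the orange one but for the colour; either may be on the left. Each has a housing 130 x 130 mm, centred on its sleeve, its head reaching 99 mm from the axis, its top (deck) 100 mm above the bench.
- sample_mid (a point): Centre (half-way up) of the sample bottle: loose, clear with an orange cap, 54 mm in diameter, 110 mm tall, standing on the bench beyond the pumps, z axis up. It must not be knocked over.

How it is judged:
By the outcome, as a careful person would: the job done as asked, in the order asked, and still so for the second after the job is handed in, with the robot touching nothing.
It also fails if it takes over 32 s, if anything falls off the work surface, if the arm or the gripper's body presses on something with over 40 N, if the wrist force passes 120 N, or if a joint passes its speed limit or range.

## Robot

A 6-joint arm with a two-finger parallel gripper is mounted at the origin on the work surface. World frame = base frame: x ahead of the robot, y to its left, z up, the work surface at z = 0. Lengths are in m, angles in rad, forces in N, time in s.
With the tool pointing down it reaches from about 0.35 to 0.775 m from the base axis. Payload 7.3 kg.
Tool frame: the origin (TCP) lies on the centre line of the jaws, within the pads' length; the fingertips stand ahead of it and the grasp point (between the pads) lies 11 mm behind it (robot.nose_length is the z of the fingertips in the tool frame, in m); z points along the fingers, y is the line along which they close (so a half turn about z gives the same grasp; the last joint's range is limited). The gripper opens to 92 mm and grips with 3 to 60 N. Pads are 19 mm wide; open, the fingers measure 130 mm over their backs; the gripper's body (75 mm by 190 mm) begins 47 mm behind the grasp point.
Start: joints at [1.05, 0.342, 1.524, -0, 1.275, -0.146], TCP at [0.192, 0.489, 0.235] pointing down, gripper open.
Joint ranges: [-2.53, 2.53], [-0.77, 2.02], [0.04, 2.7], [-1, 4.14], [0.28, 2.66], [-3.11, 3.11]. Speed limits (rad/s): [2.57, 2.57, 3.14, 3.14, 3.14, 3.14].

## Interface

Orientations are given as [roll, pitch, yaw] about the fixed x, y, z axes, in that order (R = Rz(yaw) Ry(pitch) Rx(roll)).
In Python, from cell import robot, cams gives the robot as it stands. The module is installed in compiled form; this text tells all that it offers.
- The arm moves only by the tool carry_out, never from a script. Its argument "deltas" is a list of rows, each a list of 7 numbers: the shift along the tool's x, y, z in cm, then the turn, a rotation vector about the tool's x, y, z in rad, then the opening, from 0 (shut) to 1 (fully open). A call has exactly 8 rows; each row shifts and turns the commanded pose from where the row before left it, along the tool's axes as they then stand; what a row does not reach is not made up. A row lasts 1/12 s, in which the tool goes at most 41.7 mm and 7.16 degrees, less where a joint would pass 70% of its speed; a pose out of reach is approached as far as the arm can. A call is refused whole if a number of a shift passes 4.17 or a number of a turn 0.125, either way. A call with a gripper value outside its range is refused whole. The fingers move at their own pace and stop on an object; "force" is the grip in N (left out, the last holds). Time passes only in rows, so rows that do not move let the fingers close, or fill a call up. It gives the time, the measured TCP pose, the force, the opening and the grip force at its end, in the units of the state.
- robot.observe(): the state, without advancing time (a new reading comes with each control period).
- cams.read_camera(name): name is "scene" or "top" or "wrist"; returns a dict with "image" (420x560x3 uint8, blue, green, red), "depth" (420x560 float32, m along the optical axis (not along the pixel's ray), 0 where there is no reading), "fx", "fy", "cx", "cy" (pixels), "world_to_cam" (4x4, takes a point from world to camera coordinates). Camera axes: x right, y up, looking along -z (the intrinsics and any distortion apply to the point x, -y, -z); pixel columns grow to the right and rows downward; lengths in m; the calibration is good to about 2 mm. A picture is of the moment at which its call begins.
- robot.hand_in(): hands the job in; it is judged then, once.
The state is a dict: "time": time; "qpos": joint angles; "qvel": joint speeds; "joint_efforts": joint torques, N m; "tool_pos": TCP position; "tool_rot": TCP orientation; "contact_force": force on the tool from outside, world axes, zero at the start; "torque": the same for the moment, N m; "opening": finger opening in m; "grip_force": force on a finger pad.
Only numpy, scipy, OpenCV 4.12 (cv2) and the standard library are available. Lean on these libraries where they do the work, as an engineer would, in place of code of your own. Each camera call takes 0.05 s, during which the arm holds its last target. There are 200 camera calls.

## Working session

There is one attempt and no reset: what is moved stays moved. The work goes in short steps, Python scripts to look and compute and a tool call to move; the robot and the scene stay as the last step left them, time stands still between calls to the robot, and variables do not carry over. Pictures are saved under pics/ and viewed, at most 10 in all, crops included, and the job is handed in when it is done.

Besides the shell and the picture viewer there is one more tool, called by a JSON object that holds its "api" and its "payload". carry_out: Moves the arm, as the interface text tells. Its arguments: {"type":"object","properties":{"deltas":{"type":"array","items":{"type":"array","items":{"type":"number"}}},"force":{"type":"number"}},"required":["deltas"]}

```bash
mkdir -p pics
cat > h.py <<'E'
import numpy as np,cv2
from cell import robot,cams
def grab(n,f=None):
    d=cams.read_camera(n)
    np.savez('/tmp/%s.npz'%n,**{k:v for k,v in d.items()})
    if f: cv2.imwrite('pics/'+f,d['image'])
    return d
def world(d,u,v,z=None):
    M=np.linalg.inv(d['world_to_cam']); r=np.array([(u-d['cx'])/d['fx'],-(v-d['cy'])/d['fy'],-1])
    o=M[:3,3]; r=M[:3,:3]@r
    if z is None: return o+r*float(d['depth'][int(v),int(u)])
    return o+r*(z-o[2])/r[2]
E
python3 - <<'E'
from h import *
d=grab('top','top1.png'); s=grab('scene','scene1.png')
print(robot.observe(),robot.nose_length)
print({k:d[k] for k in d if k not in('image','depth')})
E
```

```text
{'time': 0.1, 'qpos': array([ 1.05000816e+00,  3.42627774e-01,  1.52489681e+00, -2.46244148e-05,
        1.27536763e+00, -1.46033227e-01]), 'qvel': array([-0.00268248, -0.00220746, -0.00365922, -0.00046298, -0.00121395,
        0.00059969]), 'joint_efforts': array([ 5.18627203e-04, -4.32007778e+01, -2.44691348e+01,  7.18602701e-02,
        5.26497304e-02, -3.89400998e-05]), 'tool_pos': array([0.1920085 , 0.4882711 , 0.23413617]), 'tool_rot': array([-3.14030350e+00, -1.65807363e-04,  2.76684480e+00]), 'contact_force': array([ 0.47282101, -0.29016745, -0.04655721]), 'torque': array([ 0.012773 , -0.0243761,  0.041492 ]), 'grip_force': 0.0, 'opening': 0.09176360224891769} 0.008
{'fx': 399.07600900248946, 'fy': 399.07600900248946, 'cx': 270.3875971094726, 'cy': 205.84239202394258, 'world_to_cam': array([[-0.01847444, -0.99964822,  0.01902983,  0.00341046],
       [ 0.98408449, -0.01481577,  0.1770825 , -0.63663114],
       [-0.17673826,  0.02199846,  0.98401202, -0.69691192],
       [ 0.        ,  0.        ,  0.        ,  1.        ]])}
```

View pics/top1.png

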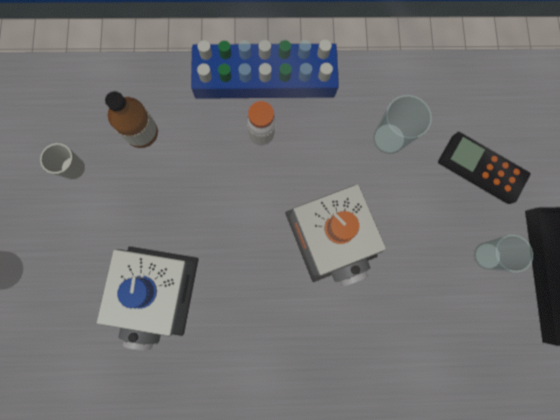

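View pics/scene1.png

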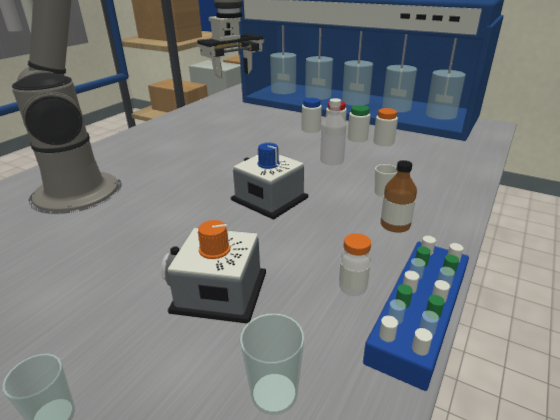

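The top view shows the orange sleeve's top at about (344,226) and the blue sleeve at (132,292). The sample bottle's cap is at (261,114) and the orange pump's head is at (350,270). I'll enlarge the orange pump next.

Run:
```python
from h import *
d=dict(np.load('/tmp/top.npz'))
im=d['image']
a=cv2.resize(im[170:295,280:395],None,fx=5,fy=5,interpolation=cv2.INTER_CUBIC)
cv2.imwrite('pics/c1.png',a)
def fit(mask,z):
    v,u=np.nonzero(mask); return u.mean(),v.mean(),len(u)
hsv=cv2.cvtColor(im,cv2.COLOR_BGR2HSV)
P=np.array([[world(d,u,v) for u in range(280,395)] for v in range(180,290)])
top=(abs(P[...,2]-.150)<.006)
pts=P[top]; c,r=cv2.minEnclosingCircle(pts[:,:2].astype(np.float32)); print('sleeve top',c,r,np.median(pts[:,2]),len(pts))
dk=(abs(P[...,2]-.100)<.006); pd=P[dk]
h=hsv[180:290,280:395]; w=dk&(h[...,1]<60)&(h[...,2]>110)
rect=cv2.minAreaRect(P[w][:,:2].astype(np.float32)); print('deck',rect,np.median(pd[:,2]))
print('head px',world(d,350,270,.07),'pointer',world(d,333,210,.15),world(d,342,224,.15))
print('blue',world(d,132,292),'bottle',world(d,261,114))
```

```text
sleeve top (0.5878114700317383, -0.12753760814666748) 0.024432655423879623 0.14792446653883862 645
deck ((0.5876325368881226, -0.12759113311767578), (0.12623973190784454, 0.12680687010288239), 19.797441482543945) 0.09896954893635368
head px [ 0.51411219 -0.14887465  0.07      ] pointer [ 0.61131629 -0.10857611  0.15      ] [ 0.58776889 -0.12233198  0.15      ]
blue [0.48487468 0.21640679 0.148531  ] bottle [0.7988957  0.00792217 0.10756673]
```

View pics/c1.png

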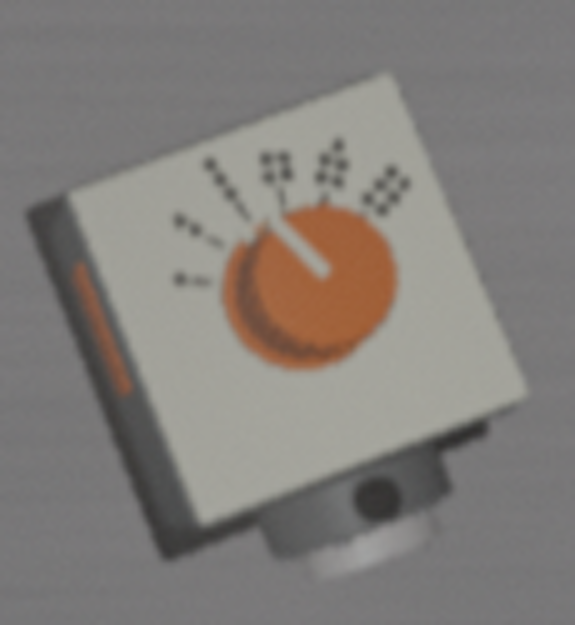

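The crop shows the pointer running from (323,272) out to (278,222), close to the three-dot mark. The sleeve axis is at (0.588,-0.128) and the pump yaw is about 19.8°, so mark 4 lies at a world angle of about 7.3°.

{"api": "carry_out", "payload": {"deltas": [[-2.5,-1.8,0,0,0,0,1],[-2.5,-1.8,0,0,0,0,1],[-2.5,-1.8,0,0,0,0,1],[-2.5,-1.8,0,0,0,0,1],[-2.5,-1.8,0,0,0,0,1],[-2.5,-1.8,0,0,0,0,1],[-2.5,-1.8,0,0,0,0,1],[-2.5,-1.8,0,0,0,0,1]], "force": 25}}

```text
time: 0.77
tool_pos: [0.3259, 0.2799, 0.2345]
tool_rot: [-3.141, -0.0, 2.767]
contact_force: [-0.3, -0.0, -0.2]
opening: 0.0916
grip_force: 0.0
```

{"api": "carry_out", "payload": {"deltas": [[-2.5,-1.8,0,0,0,0,1],[-2.5,-1.8,0,0,0,0,1],[-2.5,-1.8,0,0,0,0,1],[-2.5,-1.8,0,0,0,0,1],[-2.5,-1.8,0,0,0,0,1],[-2.5,-1.8,0,0,0,0,1],[-2.5,-1.8,0,0,0,0,1],[-2.5,-1.8,0,0,0,0,1]]}}

```text
time: 1.43
tool_pos: [0.4594, 0.0727, 0.2345]
tool_rot: [-3.142, -0.001, 2.767]
contact_force: [1.1, -0.3, -0.4]
opening: 0.092
grip_force: 0.0
```

{"api": "carry_out", "payload": {"deltas": [[-2.5,-1.8,0,0,0,0,1],[-2.5,-1.8,0,0,0,0,1],[-2.5,-1.8,0,0,0,0,1],[-2.5,-1.8,0,0,0,0,1],[-2.5,-1.8,0,0,0,0,1],[-2.5,-1.8,0,0,0,0,1],[-1.5,-1,0,0,0,0,1],[0,0,0,0,0,0,1]]}}

```text
time: 2.1
tool_pos: [0.5706, -0.0993, 0.2336]
tool_rot: [-3.141, -0.0, 2.764]
contact_force: [-1.2, 0.8, -0.5]
opening: 0.0915
grip_force: 0.0
```

```bash
cat >> h.py <<'E'
from scipy.spatial.transform import Rotation as Ro
def pointer(d,c):
    "world angle of white pointer line, rectifying the sleeve top (z=.15), 0.25 mm/px"
    g=np.arange(-.03,.03,.00025); X,Y=np.meshgrid(g,g,indexing='ij')
    W=np.stack([c[0]+X,c[1]+Y,X*0+.15,X*0+1],-1)@d['world_to_cam'].T
    m=lambda a:a.astype(np.float32)
    I=cv2.remap(d['image'],m(d['cx']+d['fx']*W[...,0]/-W[...,2]),m(d['cy']-d['fy']*W[...,1]/-W[...,2]),cv2.INTER_CUBIC)
    S=cv2.cvtColor(I,cv2.COLOR_BGR2HSV)[...,1]
    k=(S<130)&(np.hypot(X,Y)<.0215)
    n,l,st,_=cv2.connectedComponentsWithStats(k.astype(np.uint8)); k=l==1+st[1:,4].argmax()
    x,y=X[k],Y[k]; w,V=np.linalg.eigh(np.cov(x,y)); v=V[:,1]; v=v*np.sign(v@[x.mean(),y.mean()])
    return np.degrees(np.arctan2(v[1],v[0])),np.degrees(np.arctan2(y.mean(),x.mean())),k.sum()
C=(.5878,-.1276)
def need(t):
    s=robot.observe(); R=Ro.from_euler('xyz',s['tool_rot']).as_matrix()
    print(s['time'],s['tool_pos'],s['tool_rot'],s['qpos'],s['contact_force'],s['opening'],'cm',100*R.T@(np.array(t)-s['tool_pos']),'rot',(Ro.from_matrix(R.T)*Ro.from_euler('xyz',[np.pi,0,s['tool_rot'][2]])).as_rotvec())
E
python3 - <<'E'
from h import *
print(pointer(dict(np.load('/tmp/top.npz')),C)); need((*C,.121))
E
```

```text
(np.float64(42.42841604098999), np.float64(47.643332204188326), np.int64(2726))
2.1 [ 0.57057852 -0.09931136  0.23359604] [-3.14085737e+00 -9.49825933e-05  2.76367251e+00] [-3.04236697e-01  4.42930994e-01  1.37115336e+00 -7.48310688e-04
  1.32765722e+00 -1.49693270e+00] [-1.21964449  0.75418537 -0.53590205] 0.09146781804056733 cm [-2.64550981 -1.98551097 11.26081581] rot [-7.35288076e-04 -9.49825891e-05  3.49197841e-08]
```

{"api": "carry_out", "payload": {"deltas": [[-1.3,-1.0,0,0,0,0,1],[-1.3,-1.0,0,0,0,0,1],[0,0,2,0,0,0,1],[0,0,2,0,0,0,1],[0,0,2,0,0,0,1],[0,0,1,0,0,0,1],[0,0,0,0,0,0,1],[0,0,0,0,0,0,1]]}}

```text
time: 2.77
tool_pos: [0.5861, -0.1238, 0.1648]
tool_rot: [3.141, -0.001, 2.767]
contact_force: [0.8, 0.1, 0.3]
opening: 0.0917
grip_force: 0.0
```

Run:
```python
from h import *
need((*C,.121)); grab('wrist','w1.png')
```

```text
2.7667 [ 0.58607834 -0.12375542  0.16479694] [ 3.14149330e+00 -7.72897077e-04  2.76725426e+00] [-3.36062633e-01  5.36244337e-01  1.41212078e+00  1.38574841e-04
  1.19399607e+00 -1.53257157e+00] [0.79698106 0.10823183 0.33648393] 0.09174468067575402 cm [-0.30420792 -0.29531582  4.37943112] rot [ 9.93501283e-05 -7.72897076e-04 -3.83937138e-08]
```

View pics/w1.png

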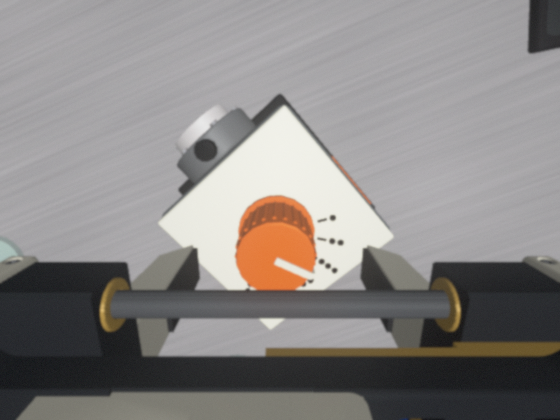

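The wrist view shows the sleeve (columns 237–316) well centred between the pads (197–362). The pointer runs from (277,262) to (313,275), next to the three-dot mark. I'll cross-check its angle, then descend.

Run:
```python
from h import *
d=dict(np.load('/tmp/wrist.npz'))
a=world(d,277,262,.15);b=world(d,313,275,.15);t=b-a
print(a,b,np.degrees(np.arctan2(t[1],t[0])))
print('sleeve top L/R', world(d,237,254,.15),world(d,316,254,.15))
l=lambda u,v:np.degrees(np.arctan2(*(world(d,u,v,.1)-[*C,0])[1::-1]))
print('marks 1,2,3',l(326,218),l(331,240),l(328,266)); print(pointer(d,C))
```

```text
[ 0.58679693 -0.12754782  0.15      ] [ 0.60257805 -0.11073928  0.15      ] 46.805702732847436
sleeve top L/R [ 0.57349545 -0.14733494  0.15      ] [ 0.59033513 -0.10451686  0.15      ]
marks 1,2,3 86.6067188922942 60.132008015487315 33.06219123719289
(np.float64(-61.66350524105538), np.float64(18.86640317400787), np.int64(3510))
```

{"api": "carry_out", "payload": {"deltas": [[-0.3,-0.3,0,0,0,0,1],[0,0,1.5,0,0,0,1],[0,0,1.5,0,0,0,1],[0,0,1.3,0,0,0,1],[0,0,0,0,0,0,1],[0,0,0,0,0,0,1],[0,0,0,0,0,0,0.7],[0,0,0,0,0,0,0.65]]}}

```text
time: 3.48
tool_pos: [0.5887, -0.1284, 0.1232]
tool_rot: [3.141, 0.003, 2.767]
contact_force: [1.1, 0.2, 0.5]
opening: 0.0829
grip_force: 0.0
```

Run:
```python
from h import *
need((*C,.121))
```

```text
3.4833 [ 0.58869799 -0.12840763  0.12317863] [3.14145719e+00 2.54828334e-03 2.76679670e+00] [-3.41923426e-01  5.83090115e-01  1.45401166e+00  5.78845493e-05
  1.10193952e+00 -1.53795006e+00] [1.11561919 0.21688991 0.53783981] 0.0829304403946853 cm [0.11368604 0.04225325 0.21757944] rot [1.35464408e-04 2.54828333e-03 1.72600941e-07]
```

{"api": "carry_out", "payload": {"deltas": [[0,0,0,0,0,0,0.4],[0,0,0,0,0,0,0.4],[0,0,0,0,0,0,0.4],[0,0,0,0,0,0,0.4],[0,0,0,0,0,0,0.4],[0,0,0,0,0,0,0.4],[0,0,0,0,0,0,0.4],[0,0,0,0,0,0,0.4]], "force": 25}}

```text
time: 4.15
tool_pos: [0.5881, -0.1276, 0.1218]
tool_rot: [3.141, 0.0, 2.767]
contact_force: [0.6, 4.3, 1.0]
opening: 0.0474
grip_force: 25.0
```

{"api": "carry_out", "payload": {"deltas": [[0,0,0,0,0,0.08,0.4],[0,0,0,0,0,0.09,0.4],[0,0,0,0,0,0.1,0.4],[0,0,0,0,0,0.1,0.4],[0,0,0,0,0,0.1,0.4],[0,0,0,0,0,0.09,0.4],[0,0,0,0,0,0.08,0.4],[0,0,0,0,0,0,0.4]]}}

```text
time: 4.82
tool_pos: [0.5876, -0.1282, 0.1218]
tool_rot: [-3.141, -0.0, 2.124]
contact_force: [-1.8, 1.8, 1.8]
opening: 0.0474
grip_force: 25.0
```

{"api": "carry_out", "payload": {"deltas": [[0,0,0,0,0,0,0.4],[0,0,0,0,0,0,0.4],[0,0,0,0,0,0,0.4],[0,0,0,0,0,0,0.4],[0,0,0,0,0,0,0.4],[0,0,0,0,0,0,0.4],[0,0,0,0,0,0,0.4],[0,0,0,0,0,0,0.4]]}}

```text
time: 5.48
tool_pos: [0.5876, -0.1282, 0.1218]
tool_rot: [-3.141, -0.0, 2.127]
contact_force: [-4.0, 0.3, 4.7]
opening: 0.0476
grip_force: 25.0
```

Run:
```python
from h import *
print(robot.observe()['torque'])
d=grab('wrist'); cv2.imwrite('pics/w2.png',cv2.resize(d['image'][180:330,180:380],None,fx=3,fy=3,interpolation=cv2.INTER_CUBIC))
```

```text
[-0.02962224  0.782118    0.04039049]
```

View pics/w2.png

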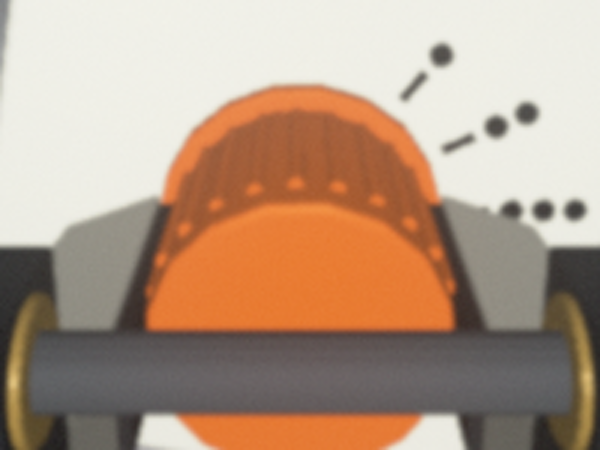

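The wrist crop shows the sleeve gripped, with the pointer hidden behind the cross bar. I'll release, rise and look.

{"api": "carry_out", "payload": {"deltas": [[0,0,0,0,0,0,0.6],[0,0,0,0,0,0,0.8],[0,0,0,0,0,0,1],[0,0,0,0,0,0,1],[0,0,0,0,0,0,1],[0,0,-0.5,0,0,0,1],[0,0,-1.5,0,0,0,1],[0,0,-2,0,0,0,1]]}}

```text
time: 6.2
tool_pos: [0.5871, -0.1278, 0.1609]
tool_rot: [-3.14, -0.003, 2.127]
contact_force: [0.5, 0.1, -0.5]
opening: 0.0912
grip_force: 0.0
```

{"api": "carry_out", "payload": {"deltas": [[0,0,-2,0,0,0,1],[0,0,-2,0,0,0,1],[0,0,-2,0,0,0,1],[0,0,-1,0,0,0,1],[0,0,0,0,0,0,1],[0,0,0,0,0,0,1],[0,0,0,0,0,0,1],[0,0,0,0,0,0,1]]}}

```text
time: 6.87
tool_pos: [0.5873, -0.1279, 0.2301]
tool_rot: [-3.14, -0.002, 2.127]
contact_force: [0.4, -0.1, 0.4]
opening: 0.0919
grip_force: 0.0
```

Run:
```python
from h import *
d=grab('wrist'); cv2.imwrite('pics/w3.png',cv2.resize(d['image'][180:330,180:380],None,fx=3,fy=3,interpolation=cv2.INTER_CUBIC)); grab('top')
```

```text
(no output)
```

View pics/w3.png

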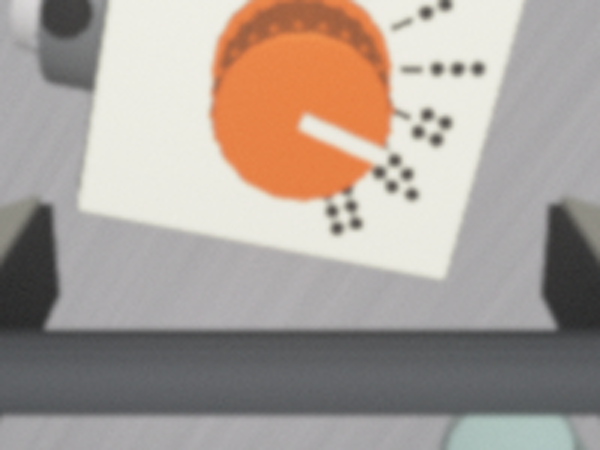

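The crop shows the pointer from (303,122) to (383,155), roughly parallel to the four-dot mark's tick at (393,110)–(409,117).

Run:
```python
from h import *
d=dict(np.load('/tmp/wrist.npz'))
w=lambda u,v,z:world(d,180+(u+.5)/3-.5,180+(v+.5)/3-.5,z)
an=lambda t:np.degrees(np.arctan2(t[1],t[0]))
print('pointer',an(w(383,155,.15)-w(303,122,.15)))
c=w(301,116,.15); print(c, an(w(383,155,.15)-c))
C0=np.array([*c[:2],.1])
for n,u,v in((2,402,24),(3,411,69),(4,401,113)): print(n,an(w(u,v,.1)-C0))
print('dots',[an(w(u,v,.1)-C0) for u,v in((426,13),(457,69),(432,127))])
need((*C,.23))
```

```text
pointer 8.358030574031643
[ 0.58483865 -0.12695868  0.15      ] 5.268004998517331
2 54.957071705634505
3 29.998077757049824
4 5.671706414795134
dots [np.float64(55.41156107541627), np.float64(30.55341508743231), np.float64(5.937037023215969)]
6.9667 [ 0.58752021 -0.12796444  0.23048865] [-3.14034395e+00 -1.68996375e-03  2.12679284e+00] [-3.41898568e-01  4.87750186e-01  1.30661089e+00  7.86930792e-05
  1.34933142e+00 -8.97913504e-01] [ 0.58972174 -0.37799283  0.22259739] 0.09222367414823585 cm [0.01610528 0.0430609  0.04883874] rot [-1.24870732e-03 -1.68996353e-03  1.05513531e-06]
```

Pointer at 5–8° against mark 4 at 6–7°. I'll move the arm back for an independent check from the top camera.

{"api": "carry_out", "payload": {"deltas": [[1.3,-2.1,0,0,0,0,1],[1.3,-2.1,0,0,0,0,1],[1.3,-2.1,0,0,0,0,1],[1.3,-2.1,0,0,0,0,1],[1.3,-2.1,0,0,0,0,1],[1.3,-2.1,0,0,0,0,1],[0.6,-1,0,0,0,0,1],[0,0,0,0,0,0,1]]}}

```text
time: 7.63
tool_pos: [0.4259, -0.1282, 0.2315]
tool_rot: [-3.141, -0.001, 2.126]
contact_force: [0.2, -0.6, 0.7]
opening: 0.0918
grip_force: 0.0
```

Run:
```python
from h import *
d=grab('top'); print(pointer(d,C)); a=cv2.resize(d['image'][80:350,90:400],(620,540),interpolation=cv2.INTER_CUBIC); cv2.imwrite('pics/t2.png',a)
```

```text
(np.float64(0.08514729716448201), np.float64(-1.6983542226547057), np.int64(3231))
```

View pics/t2.png

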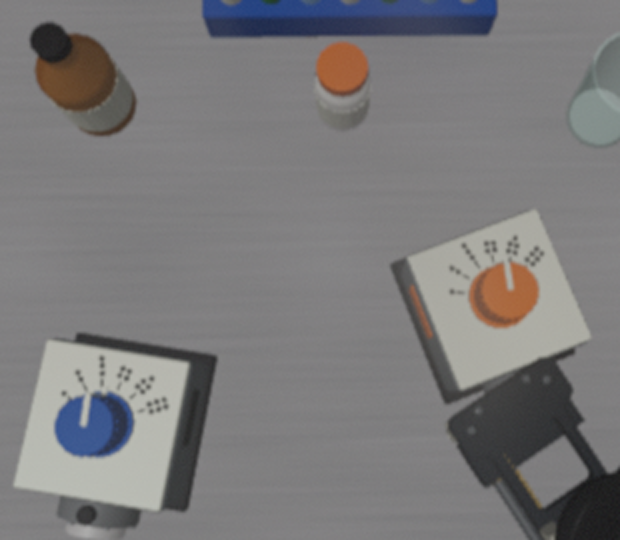

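The top view shows the pointer from (512,289) to (508,262), aimed near the four-dot mark at (490,247). The blue pump and the bottle are unchanged. My mask's area is too large for the line alone, so I'll tighten it.

Run:
```python
from h import *
d=dict(np.load('/tmp/top.npz'))
g=np.arange(-.06,.06,.0002)
X,Y=np.meshgrid(g[::-1],g[::-1],indexing='ij') # up=+x, left=+y
out=[]
for z in(.15,.1):
    W=np.stack([C[0]+X,C[1]+Y,X*0+z,X*0+1],-1)@d['world_to_cam'].T
    f=lambda a:a.astype(np.float32)
    out.append(cv2.remap(d['image'],f(d['cx']-d['fx']*W[...,0]/W[...,2]),f(d['cy']+d['fy']*W[...,1]/W[...,2]),cv2.INTER_CUBIC))
a,b=out; m=np.hypot(X,Y)<.0245; b[m]=a[m]   # top face at its height pasted on the deck at its height
for n in range(1,7):
    t=np.radians(19.8-12.5+25*(4-n)); p=lambda r:(int(300-r*np.sin(t)),int(300-r*np.cos(t)))
    cv2.line(b,p(140),p(295),(255,0,0),1)
cv2.imwrite('pics/r.png',b)
```

```text
(no output)
```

View pics/r.png

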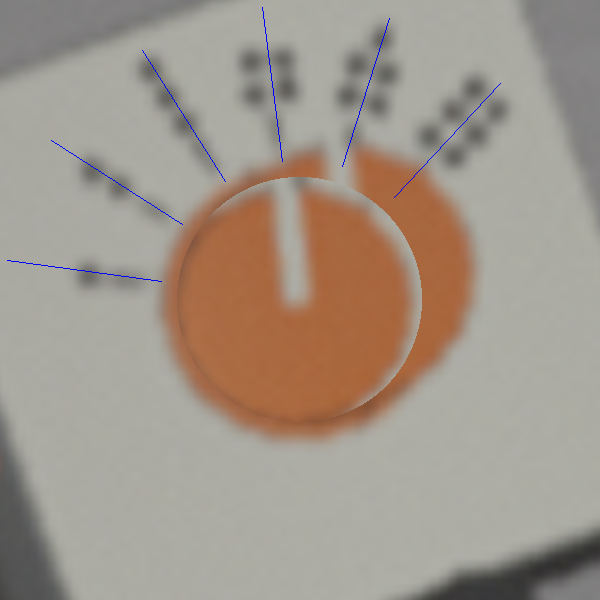

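In the rectified view the pointer runs from (297,303) to (286,190), about 5–6°. The mark-4 direction is 7.3°, so the two views agree to within about 2° and straddle the mark. Nothing is being touched, so I'll hand in.

```bash
python3 -c "
from cell import robot
print(robot.hand_in())"
```

```text
the job is handed in; nothing more can be done
None
```

I turned the orange sleeve to mark 4 and let go; both camera views put its pointer within about 2° of the mark, though I couldn't confirm the click itself. The blue pump and sample bottle were not touched, and the job is handed in.

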